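# Clamp the bedside flashlight in its quick-release holder

## Robot

A 7-joint arm with a two-finger parallel gripper is mounted at the origin on the work surface. World frame = base frame: x ahead of the robot, y to its left, z up, the work surface at z = 0. Lengths are in m, angles in rad, forces in N, time in s.
With the tool pointing down it reaches from about 0.425 to 1.025 m from the base axis. Payload 9.4 kg.
Tool frame: the origin (TCP) lies at the very end of the fingers, on their centre line; the grasp point (between the pads) lies 19 mm behind it (r.grip_point_offset is the distance from the TCP to the grasp point, in m); z points along the fingers, y is the line along which they close (so a half turn about z gives the same grasp; the last joint's range is limited). The gripper opens to 85 mm and grips with 20 to 120 N. Pads are 22 mm wide; open, the fingers measure 114 mm over their backs; the gripper's body (76 mm by 85 mm) begins 54 mm behind the grasp point. The pads swing forward as they close: fully open they stand 13 mm farther back than shut.
Start: joints at [-1.388, 0.599, -0.003, 1.599, 0.002, 0.943, -0.08], TCP at [0.186, 0.701, 0.231] pointing down, gripper open.
Joint ranges: [-2.57, 2.57], [-0.35, 1.97], [-1.29, 1.29], [0.11, 2.56], [-1.05, 4.19], [0.11, 1.86], [-2.63, 2.63]. Speed limits (rad/s): [2.22, 2.22, 3.01, 3.01, 3.14, 3.14, 3.14].

## Interface

Orientations are given as a rotation vector (axis times angle).
In Python, from bench import r gives the robot as it stands. The module is installed in compiled form; this text tells all that it offers. Calls block until the motion is done:
- r.move_ptp(position, orientation): joint-space move of the TCP to a pose.
- r.line_to(position, orientation=None, vel=0.15): straight line of the TCP; orientation=None keeps the orientation; vel is the mean speed in m/s.
- r.set_joints(angles): joint-space move.
- r.open_gripper() and r.clamp(grasp_force=None): open the fingers fully, or close them until they stop; grasp_force is the grip in N (None keeps the last).
- r.wait(seconds).
- r.inverse_kinematics(position, orientation): joint angles nearest the present ones, or None.
- r.capture(name): name is "side" or "top" or "wrist"; returns (picture, depth): 480x640x3 uint8, red, green, blue; 480x640 float32, m along the optical axis (not along the pixel's ray), 0 where there is no reading.
- r.get_calibration(name): a dict with "fx", "fy", "cx", "cy" (pixels), "T" (4x4, takes a point from camera to world coordinates); the wrist camera has in their place "tool_from_camera" (4x4, takes a point from camera to tool coordinates, whose origin is the TCP and whose axes are the flange's). Camera axes: x right, y down, z forward; pixel columns grow to the right and rows downward; lengths in m; the calibration is good to about 2 mm. The wrist camera is an equidistant fisheye: a pixel r from the principal point sees the ray r / f radians off the axis. A picture is of the moment at which its call begins: read the wrist's pose just before it. get_calibration takes no time and is no camera call.
A pose or a line that the arm cannot do raises r.IKError and nothing moves.
- r.close_job(): hands the job in; it is judged then, once.
Readings, each from a call of its own:
- r.current_time_s(): time.
- r.current_joints(): joint angles.
- r.current_joint_vel(): joint speeds.
- r.current_joint_torque(): joint torques, N m.
- r.current_ee_pos(): TCP position.
- r.current_tcp_rot(): TCP orientation.
- r.current_ft_force(): force on the tool from outside, world axes, zero at the start.
- r.current_ft_torque(): the same for the moment, N m.
- r.current_gripper_width(): finger opening in m.
- r.current_gripper_force(): force on a finger pad.
Only numpy, scipy, OpenCV 4.12 (cv2) and the standard library are available. Lean on these libraries where they do the work, as an engineer would, in place of code of your own. Each camera call takes 0.05 s, during which the arm holds its last target. There are 200 camera calls.

## Task

Fix the orange flashlight in the small quick-release clamp so that it can serve as a bedside light: squeeze the red release lever against the blue thumb post, slide the jaw up until its pad rests lightly on the flashlight and the flashlight rests against the fixed jaw, let the lever go so that the jaw locks, then turn the yellow knob clockwise until the pad grips firmly (about 15 N). Its thin plastic case cracks if pressed with over 25 N, the jaw must not be forced forward while it is locked, and the other things on the nightstand stay where they are.

Things in the scene. Friction and masses are not known exactly. Their poses are not given: they have to be found in the camera images.
- vise: Clamp fixed to the glass: 305 x 90 mm base, 12 mm thick. Origin at its underside; x = sliding direction, from sliding to fixed jaw, z up. Fixed blue jaw block at x = 113 to 135 mm, 52 mm high, with a black rubber face set by hand anywhere from x = 90 to 96 mm (not measured). Steel toothed fence 56 mm high at y = -36 to -44, x = -170 to -10 mm.
- jaw (a joint): Travel of the blue sliding jaw towards the fixed jaw (m), 0 to 0.115. Lever squeezed: it slides with about 2 N of drag. Lever released: a tooth drops into a rack of 4 mm pitch and locks it; as it drops in, the jaw may slip back by up to 4 mm, and under clamping load by 1 mm more. Lever, thumb post, knob and pad ride on it.
- lever (a joint): Red release lever (rad): 0 released and locked, 0.18 squeezed to its stop; the tooth is out of the rack above about 0.11. About 4 to 6 N at grip height squeezes it fully; it springs back by itself.
- lever_grip (a point): Where to squeeze: on the sliding jaw, 135 mm behind the clamp's origin at jaw 0, 85 mm above the table. Fingers close along the clamp's y. Outer face of the fixed blue thumb post: 16 mm to the +y side; of the red lever: 28 mm to the -y side, 16 mm once squeezed. Both are 24 mm long along x, reach up to 105 mm, and the space between them is empty.
- knob (a joint): Yellow knob (rad), 0 at the start, 0 to 3.2, growing clockwise from above. Drives the pad out of the jaw 7 mm per rad; stays where left. Turning it takes 0.19 N m of steady friction plus 0.007 N m per N of pad force. When it rests in a grip, friction can hide or reverse the torque felt, but its change since free turning still shows that 0.007 N m per N (0.1 N m at 15 N).
- knob_grip (a point): Centre of the yellow knob's upright wing, on its vertical axis, 106 mm above the table, 65 mm from lever_grip towards the fixed jaw. The wing is 40 mm long (along the clamp's x at knob 0, turning with it), 14 mm thick, and spans 86 to 122 mm above the table.
- jaw_pad: Black rubber pad on the sliding jaw, 8 mm thick, 70 mm wide, 30 mm high. Origin at the centre of its pressing face, 30 mm above the table, axes as the clamp's. It is backed by a spring of 5 N per mm (6 mm of give).
- flashlight: Orange flashlight with slide switch, 0.13 to 0.22 kg, lying loose across the clamp's base. A flat-sided bar 34 mm wide (its x, nearly the clamp's x), 110 mm long (y), 30 mm high, with a round head 40 mm across at its -y end. Origin at the centre of its underside. It lies 2 to 22 mm short of the fixed jaw's face and slides with about 1 N.
- mug: The white mug, 82 mm across, 92 mm high: a bystander, leave it alone; origin at the centre of its underside.
- lip_balm: The green lip balm tube, 17 mm across, standing 67 mm high: a bystander, leave it alone; origin at the centre of its underside.
- binder_clip: The black binder clip, 41 mm wide, 43 mm high: a bystander, leave it alone; origin at the centre of its underside.
- phone: The black phone, 74 x 150 x 8 mm, lying flat: a bystander, leave it alone; origin at the centre of its underside.
There are look-alikes about, which are no part of the job. Several things have the shape of the flashlight; the one meant has the colours described above.

How it is judged:
By the outcome, as a careful person would: the job done as asked, in the order asked, and still so for the second after the job is handed in, with the robot touching nothing.
It also fails if it takes over 58 s, if anything falls off the work surface, if the arm or the gripper's body presses on something with over 40 N, if the wrist force passes 120 N, or if a joint passes its speed limit or range.

## Working session

There is one attempt and no reset: what is moved stays moved. The work goes in short steps, each a Python script; the robot and the scene stay as the last script left them, time stands still between calls to the robot, and variables do not carry over. Pictures are saved under pics/ and viewed, at most 10 in all, crops included, and the job is handed in when it is done.

```bash
mkdir -p pics
python3 - <<'E'
from bench import r
import cv2,numpy as np
for n in("top","side"):
    p,d=r.capture(n); np.savez(f"pics/{n}.npz",p=p,d=d); cv2.imwrite(f"pics/{n}.png",p[:,:,::-1])
    c=r.get_calibration(n); print(n,c["fx"],c["cx"],c["cy"],np.round(c["T"],3).tolist())
print(r.get_calibration("wrist"),r.current_time_s(),r.current_tcp_rot())
E
```

```text
top 434.76801238455374 315.76963541873783 240.86944867050892 [[0.014, -0.997, 0.079, 0.4], [-1.0, -0.014, 0.007, -0.005], [-0.006, -0.079, -0.997, 1.251], [0.0, 0.0, 0.0, 1.0]]
side 516.5108933133926 317.2045305468149 239.59335003138347 [[0.722, -0.521, 0.455, -0.06], [-0.691, -0.561, 0.456, -0.541], [0.018, -0.644, -0.765, 1.008], [0.0, 0.0, 0.0, 1.0]]
{'fx': 371.64829954431775, 'fy': 371.64829954431775, 'cx': 318.92223299978116, 'cy': 241.87980536636348, 'tool_from_camera': array([[ 9.84070390e-04, -9.58431266e-01, -2.85321817e-01,
         7.24979167e-02],
       [ 9.99999165e-01,  7.04208197e-04,  1.08345873e-03,
         1.61459843e-04],
       [-8.37494763e-04, -2.85322645e-01,  9.58431159e-01,
        -1.43011252e-01],
       [ 0.00000000e+00,  0.00000000e+00,  0.00000000e+00,
         1.00000000e+00]])} 0.1 [-4.06852697e-01 -3.11508902e+00  2.22614852e-03]
```

View pics/top.png

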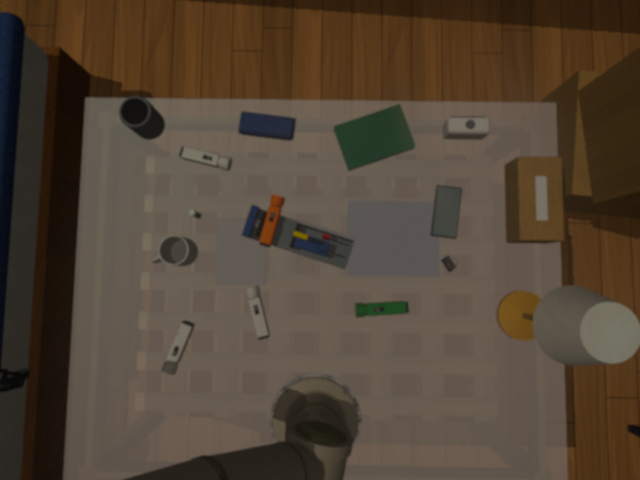

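View pics/side.png

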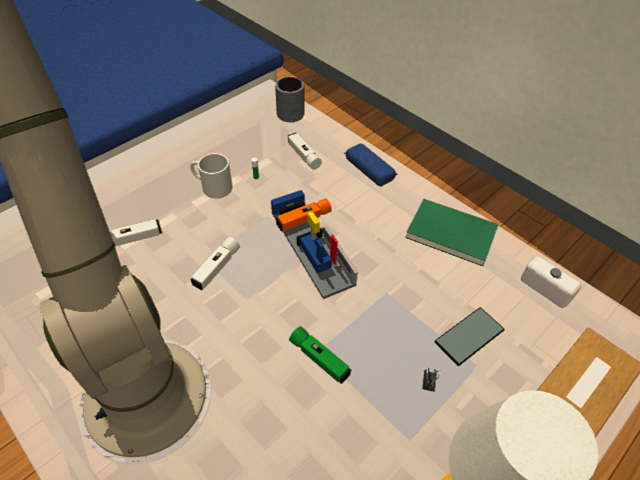

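The top view shows the clamp running from its fixed jaw (255,222) to its rear end (345,255). The flashlight-shaped things are orange (271,221), green (382,309) and white (258,313), (205,158) and (178,347). The orange one in the clamp fits by colour and place. Next I'll measure it coarsely and look closer with the wrist camera.

```bash
cat > h.py <<'E'
from bench import r
import cv2,numpy as np
from scipy.spatial.transform import Rotation as R
def cast(n,uv,z,pose=None):
    c=r.get_calibration(n); uv=np.atleast_2d(np.asarray(uv,float))
    x=(uv[:,0]-c["cx"])/c["fx"]; y=(uv[:,1]-c["cy"])/c["fy"]
    if n=="wrist":
        t=np.hypot(x,y); s=np.sinc(t/np.pi); d=np.c_[x*s,y*s,np.cos(t)]
        T=np.eye(4);T[:3,:3]=R.from_rotvec(pose[1]).as_matrix();T[:3,3]=pose[0];T=T@c["tool_from_camera"]
    else: d=np.c_[x,y,np.ones(len(x))]; T=c["T"]
    d=d@T[:3,:3].T; o=T[:3,3]
    return o+d*((z-o[2])/d[:,2])[:,None]
def mask(p,name):
    h=cv2.cvtColor(p,cv2.COLOR_RGB2HSV).astype(int); H,S,V=h[...,0],h[...,1],h[...,2]
    k=(S>150)&(V>60)
    return {"yellow":k&(H>22)&(H<34)&(V>110),"orange":k&(H>=5)&(H<20)&(S>200),"red":k&((H<4)|(H>174)),"blue":(H>100)&(H<125)&(S>120)&(V>35)}[name]
def down(yaw): # tool z down, tool y along world direction yaw
    y=np.array([np.cos(yaw),np.sin(yaw),0]);z=np.array([0,0,-1.]);return R.from_matrix(np.c_[np.cross(y,z),y,z]).as_rotvec()
E
python3 - <<'E'
from h import *
f=np.load("pics/top.npz");p=f["p"]
q=np.zeros((480,640),bool);q[180:280,230:365]=1
for n,z in(("yellow",.122),("orange",.04),("red",.105)):
    m=mask(p,n)&q; v,u=np.nonzero(m); print(n,len(u),u.mean(),v.mean(),cast("top",[u.mean(),v.mean()],z))
a=cast("top",[[242,238],[249,206],[354,240],[345,268]],.012);print(a)
cv2.imwrite("pics/crop.png",cv2.resize(p[185:280,235:365,::-1],None,fx=6,fy=6,interpolation=2))
E
```

```text
yellow 35 300.2857142857143 234.77142857142857 [[0.50522876 0.04335208 0.122     ]]
orange 459 270.5250544662309 220.96296296296296 [[0.55059288 0.13104857 0.04      ]]
red 25 326.36 235.92 [[ 0.50470495 -0.02495783  0.105     ]]
[[ 0.50386913  0.21479039  0.012     ]
 [ 0.59658755  0.19718257  0.012     ]
 [ 0.50255408 -0.10565659  0.012     ]
 [ 0.42233773 -0.08067333  0.012     ]]
```

View pics/crop.png

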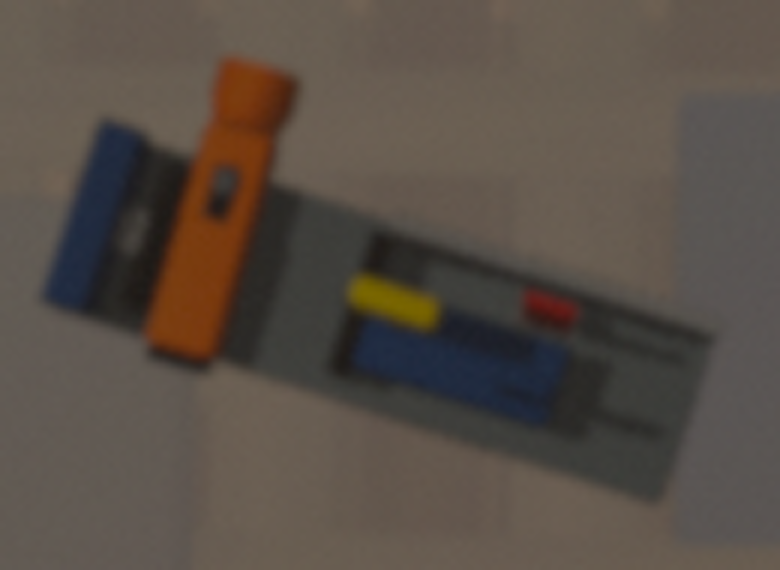

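Run:
```python
from h import *
r.move_ptp([.515,.065,.27],down(np.radians(-16.5)))
pose=(r.current_ee_pos(),r.current_tcp_rot()); p,d=r.capture("wrist")
np.savez("pics/w1.npz",p=p,d=d,pos=pose[0],rot=pose[1]); cv2.imwrite("pics/w1.png",np.clip(p[:,:,::-1]*1.6,0,255))
print(pose,r.current_time_s(),r.current_joints(),r.current_ft_force())
```

```text
(array([0.51512127, 0.06603957, 0.26983624]), array([-2.51526342e+00, -1.88205803e+00,  1.40651363e-04])) 2.6917 [-0.64016787  0.33654947  0.53921838  2.04527632 -0.23439249  0.81870079
 -0.25046323] [-0.76281257  0.49207011  0.08675174][ WARN:0@9.665] global loadsave.cpp:1063 imwrite_ Unsupported depth image for selected encoder is fallbacked to CV_8U.
```

View pics/w1.png

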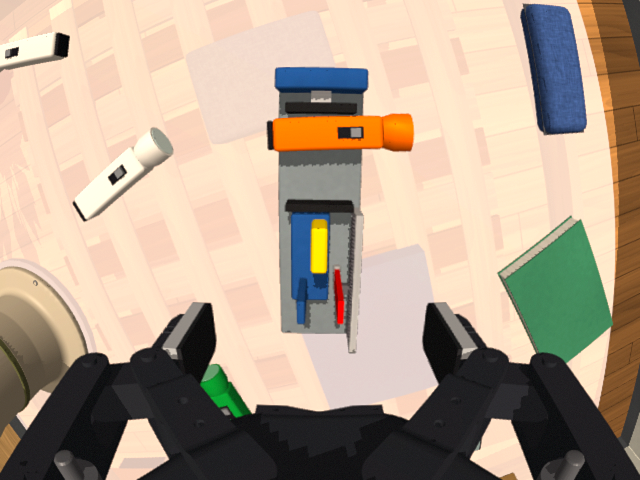

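The wrist view shows the knob wing (319,245), red lever (339,295), thumb post (301,300), pad (320,206), orange flashlight (340,132), rubber face (321,107) and fixed jaw (321,78). Next I'll turn the depth into points.

```bash
cat >> h.py <<'E'
def cloud(p,d,pose):
    c=r.get_calibration("wrist"); v,u=np.mgrid[:480,:640]
    x=(u-c["cx"])/c["fx"];y=(v-c["cy"])/c["fy"];t=np.hypot(x,y);s=np.sinc(t/np.pi)
    P=np.dstack([x*s,y*s,np.cos(t)])*(d/np.cos(t))[...,None]
    T=np.eye(4);T[:3,:3]=R.from_rotvec(pose[1]).as_matrix();T[:3,3]=pose[0];T=T@c["tool_from_camera"]
    return P@T[:3,:3].T+T[:3,3]
E
python3 - <<'E'
from h import *
f=np.load("pics/w1.npz");p,d=f["p"],f["d"];P=cloud(p,d,(f["pos"],f["rot"]))
ok=np.zeros((480,640),bool);ok[55:360,262:420]=1;ok&=d>0
def rect(n,m):
    Q=P[m]; (c,s,a)=cv2.minAreaRect(Q[:,:2].astype(np.float32)*1000); print(n,m.sum(),"rect",np.round(c,1),np.round(s,1),round(a,1),"z",np.percentile(Q[:,2],[5,50,95]).round(4))
    return Q
rect("yellow top",mask(p,"yellow")&ok&(P[...,2]>.112)); rect("yellow",mask(p,"yellow")&ok)
rect("red top",mask(p,"red")&ok&(P[...,2]>.095))
B=mask(p,"blue")&ok; v,u=np.mgrid[:480,:640]
J=rect("fixed jaw top",B&(v<100)&(P[...,2]>.047)); rect("post top",B&(v>250)&(P[...,2]>.095))
O=mask(p,"orange")&ok; rect("orange top bar",O&(u<370)&(P[...,2]>.036))
g=p.max(2)<50
rect("pad",ok&g&(v>190)&(v<220)&(u>282)&(u<358)); rect("face",ok&g&(v<114)&(v>98)&(u>283)&(u<360))
base=ok&(abs(P[...,2]-.012)<.005)&(v>60); rect("base",base)
E
```

```text
yellow top 745 rect [509.1  46. ] [39.  12.6] 73.5 z [0.1195 0.122  0.1233]
yellow 827 rect [509.2  46.2] [39.3 12.8] 73.2 z [0.1015 0.1219 0.1233]
red top 172 rect [509.9 -22.5] [24.3  5.5] 73.3 z [0.0974 0.1049 0.1061]
fixed jaw top 1928 rect [553.6 188.4] [21.4 87.4] 73.0 z [0.0505 0.0523 0.0537]
post top 211 rect [474.5 -11.8] [24.5  7. ] 72.9 z [0.0983 0.1068 0.1081]
orange top bar 2917 rect [537.9 137.1] [33.4 96.7] 75.4 z [0.0403 0.0423 0.0437]
pad 887 rect [514.4  61.4] [16.5 70. ] 72.9 z [0.0213 0.0446 0.0464]
face 854 rect [545.6 163.4] [14.1 77.4] 72.7 z [0.0218 0.0462 0.0477]
base 9495 rect [508.5  44.1] [284.7  90.9] 72.7 z [0.011  0.0123 0.0137]
```

```bash
cat >> h.py <<'E'
YAW=np.radians(73.1);X=np.array([np.cos(YAW),np.sin(YAW),0]);Y=np.array([-X[1],X[0],0]);Z=np.array([0,0,1.])
O=np.array([.5536,.1884,0])-.124*X   # clamp origin
def W(x,y,z): return O+x*X+y*Y+z*Z
ROT=down(YAW-np.pi/2)
E
python3 - <<'E'
from h import *
r.move_ptp(W(-.09,.002,.15),ROT)
pose=(r.current_ee_pos(),r.current_tcp_rot()); p,d=r.capture("wrist")
cv2.imwrite("pics/w2.png",np.clip(p[:,:,::-1]*1.4,0,255).astype(np.uint8))
P=cloud(p,d,pose); C=np.dstack([(P-O)@X,(P-O)@Y,P[...,2]])*1000
np.savez("pics/w2.npz",p=p,d=d,C=C)
roi=(d>0)&(abs(C[...,1])<60)&(C[...,2]>0)
for n,lo,hi in(("yellow",116,128),("red",100,112),("red",80,90),("blue",100,112),("blue",80,90)):
    m=mask(p,n)&roi&(C[...,2]>lo)&(C[...,2]<hi); Q=C[m]; v,u=np.nonzero(m)
    if len(Q): print(n,lo,len(Q),"x",np.percentile(Q[:,0],[2,50,98]).round(1),"y",np.percentile(Q[:,1],[2,50,98]).round(1),"z",np.median(Q[:,2]).round(1),"px",u.mean(),v.mean())
print(r.current_time_s(),(pose[0]-O)@X,(pose[0]-O)@Y,r.current_gripper_width())
E
```

```text
yellow 116 2340 x [-44.1 -25.8  -7.7] y [-5.3  1.1  7.6] z 122.1 px 318.9448717948718 154.64102564102564
red 100 497 x [-102.1  -89.7  -79.1] y [-22.3 -19.2 -16.4] z 105.1 px 356.1046277665996 272.6478873239437
red 80 101 x [-99.9 -79.9 -78.8] y [-22.  -16.8 -16.4] z 84.8 px 351.0990099009901 251.74257425742573
blue 100 619 x [-101.1  -89.   -78.8] y [13.7 17.1 20.9] z 107.0 px 289.1760904684976 272.32633279483036
blue 80 94 x [-88.6 -79.5 -78.5] y [13.2 16.1 21.1] z 85.6 px 292.79787234042556 245.5744680851064
3.3833 -0.08925491012225047 0.001274307692458232 0.08539986248152942
```

View pics/w2.png

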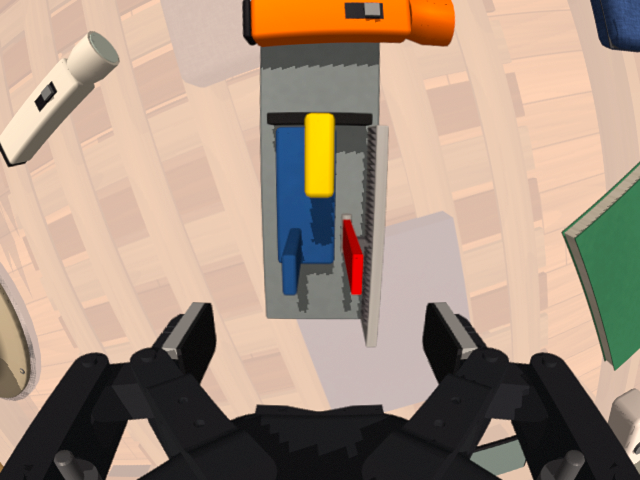

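The closer view shows the knob (319,155), lever (356,272) and thumb post (289,272). The post and lever sit about 4 mm further to +y than the knob, so I'll centre the squeeze on those two.

Run:
```python
from h import *
C=np.load("pics/w2.npz")["C"];p=np.load("pics/w2.npz")["p"]
m=(p.max(2)<60)&(C[...,2]>40)&(C[...,2]<50)&(abs(C[...,1])<45)&(C[...,0]>-30)&(C[...,0]<50);print("pad x",np.percentile(C[m][:,0],[3,50,97]))
f=lambda:(r.current_ft_force()@np.c_[X,Y,Z]).round(2)
r.line_to(W(-.0902,.0045,.066),ROT,vel=.08); r.wait(.2); print(f(),r.current_ee_pos()-W(-.0902,.0045,.066))
r.clamp(20); r.wait(.3); print("w",r.current_gripper_width(),r.current_gripper_force(),f(),r.current_time_s())
pp=r.current_ee_pos()-O;print(pp@X,pp@Y,pp[2])
```

```text
pad x [-20.66288498  -5.65040184  -1.5536881 ]
[-0.68  0.1  -0.07] [0.00021298 0.0001117  0.00037927]
w 0.033780240418096436 22.94715471449308 [ 1.22  2.85 12.09] 5.6167
-0.09007518267147197 0.0046818505765729955 0.06665031780871283
```

Run:
```python
from h import *
f=lambda:(r.current_ft_force()@np.c_[X,Y,Z]).round(2)
def go(s,v): r.line_to(W(-.0902+s,.0045,.066),ROT,vel=v); r.wait(.1); pp=r.current_ee_pos()-O; print(round(s*1e3,1),round((pp@X+.0902)*1e3,2),f(),round(r.current_gripper_width()*1e3,1),round(r.current_time_s(),2))
for s in(.01,.03,.048):go(s,.05)
```

```text
10.0 10.6 [ 1.6   3.04 11.63] 33.8 6.07
30.0 30.66 [ 1.57  3.74 10.75] 33.6 6.72
48.0 48.71 [ 2.76  3.37 10.85] 33.7 7.33
```

Run:
```python
from h import *
f=lambda:(r.current_ft_force()@np.c_[X,Y,Z]).round(2)
p,d=r.capture("wrist"); cv2.imwrite("pics/w3.png",np.clip(p[:,:,::-1]*1.4,0,255).astype(np.uint8))
def go(s,v):
    r.line_to(W(-.0902+s,.0045,.066),ROT,vel=v); a=f()[0]; r.wait(.15); pp=r.current_ee_pos()-O; b=f(); print(round(s*1e3,1),round((pp@X+.0902)*1e3,2),a,b,round(r.current_time_s(),2)); return b[0]
F=[]
for s in np.arange(.049,.0535,.001): F.append(go(s,.01))
```

```text
49.0 49.14 0.15 [-0.12  2.46 10.69] 7.78
50.0 49.88 -1.4 [-1.19  1.29 11.45] 8.18
51.0 50.83 -2.22 [-0.73  2.21 10.93] 8.57
52.0 51.82 -0.9 [-1.59  2.51 11.33] 8.97
53.0 52.79 -1.14 [-1.09  2.25 11.36] 9.38
```

View pics/w3.png

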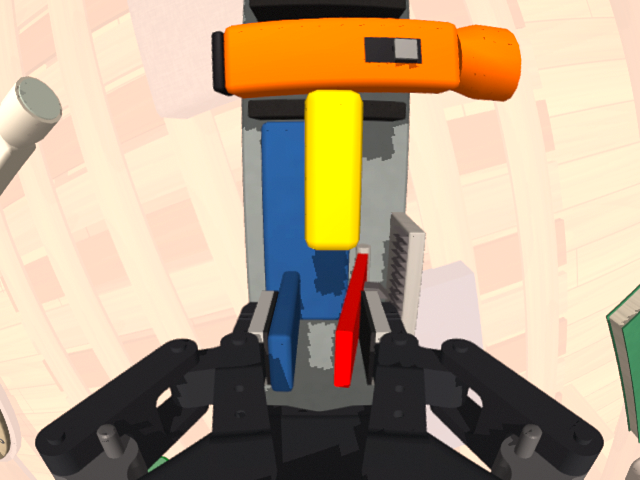

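The pad (320,108) is just behind the flashlight (340,60) with a small gap, and the fingers hold the lever and post. I'll keep advancing until the force rises.

Run:
```python
from h import *
def f():
    a=[]
    for _ in range(4): a.append(r.current_ft_force()@X); r.wait(.03)
    return np.mean(a)
s=.053
while s<.068:
    s+=.0006
    r.line_to(W(-.0902+s,.0045,.066),ROT,vel=.008); b=f(); pp=r.current_ee_pos()-O
    print(round(s*1e3,1),round((pp@X+.0902)*1e3,2),b.round(2),round(r.current_time_s(),2))
    if b<-5: break
    if r.current_time_s()>22: break
p,d=r.capture("wrist"); cv2.imwrite("pics/w4.png",np.clip(p[:,:,::-1]*1.4,0,255).astype(np.uint8))
```

```text
53.6 53.27 -1.6 9.76
54.2 53.85 -1.74 10.14
54.8 54.45 -1.79 10.53
55.4 55.03 -1.95 10.91
56.0 55.64 -1.85 11.29
56.6 56.19 -1.87 11.68
57.2 56.72 -2.62 12.06
57.8 57.27 -2.32 12.44
58.4 57.88 -2.74 12.82
59.0 58.47 -2.22 13.21
59.6 58.86 -2.99 13.59
60.2 59.13 -4.34 13.97
60.8 59.4 -6.0 14.36
```

Run:
```python
from h import *
r.line_to(W(-.0902+.0602,.0045,.066),ROT,vel=.01); print(r.current_ft_force()@X)
r.open_gripper(); r.wait(.1); print("w",r.current_gripper_width(),r.current_ft_force())
r.line_to(W(-.030,.0045,.15),ROT,vel=.15); r.wait(.15)
pose=(r.current_ee_pos(),r.current_tcp_rot()); p,d=r.capture("wrist")
cv2.imwrite("pics/w5.png",np.clip(p[:,:,::-1]*1.4,0,255).astype(np.uint8))
P=cloud(p,d,pose); C=np.dstack([(P-O)@X,(P-O)@Y,P[...,2]])*1000
np.savez("pics/w5.npz",p=p,d=d,C=C)
roi=(d>0)&(abs(C[...,1])<60)&(C[...,2]>0)
for n,lo,hi in(("yellow",116,128),("red",100,112),("blue",100,112),("orange",38,46)):
    Q=C[mask(p,n)&roi&(C[...,2]>lo)&(C[...,2]<hi)]
    print(n,lo,len(Q),"x",np.percentile(Q[:,0],[2,50,98]).round(1),"y",np.percentile(Q[:,1],[2,50,98]).round(1))
    if n=="yellow": print(cv2.minAreaRect(Q[:,:2].astype(np.float32)))
print(r.current_time_s(),r.current_joints())
```

```text
-4.509220912140394
w 0.0853977351402674 [-0.11164113 -0.22286062 -0.82271791]
yellow 116 2408 x [11.9 30.5 48.9] y [-5.6  0.8  7.1]
((30.175642013549805, 0.7661385536193848), (13.635540008544922, 39.4271125793457), 89.69798278808594)
red 100 474 x [-45.9 -33.2 -23.1] y [-22.8 -19.6 -17. ]
blue 100 602 x [-45.1 -32.8 -22.8] y [13.4 17.  20.6]
orange 38 7070 x [57.5 73.2 89.7] y [-57.6  -1.6  44.9]
16.225 [-0.51346313  0.50007051  0.45194787  2.19202022 -0.42348443  0.53391528
 -0.03536607]
```

View pics/w5.png

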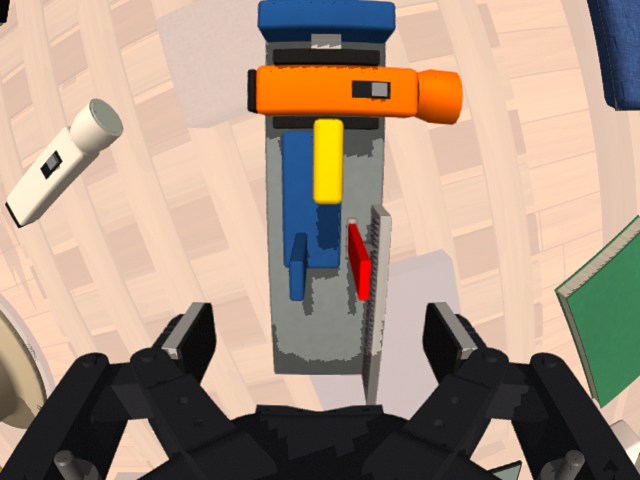

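The jaw has locked about 3 mm back and the lever (360,262) has sprung out. The flashlight (340,92) is against the fixed jaw's face. Next is the knob (328,161).

```bash
cat >> h.py <<'E'
K=W(.0304,.0008,.096)
def KR(a): return down(YAW-np.pi/2-a)
def tz():
    a=[]
    for _ in range(4): a.append(np.r_[r.current_ft_torque(),r.current_ft_force()]); r.wait(.03)
    return np.mean(a,0)
E
python3 - <<'E'
from h import *
q0=r.current_joints(); 
for a in(0,.7,1.4,2):
    print(a,r.inverse_kinematics(K,KR(a)))
r.line_to(K+[0,0,.054],ROT,vel=.15); r.line_to(K,ROT,vel=.1); r.wait(.15); print(tz().round(3))
r.clamp(60); r.wait(.3); print(r.current_gripper_width(),r.current_gripper_force(),tz().round(3),r.current_time_s())
for a in(.06,.12,.18):
    r.line_to(K,KR(a),vel=.02); print(a,tz().round(3),r.current_time_s(),R.from_rotvec(r.current_tcp_rot()).as_matrix()[:2,1])
E
```

```text
0 [-0.55160726  0.60843568  0.38111692  2.16370176 -0.50562238  0.45442705
 -0.06730713]
0.7 [-0.66739408  0.64793058  0.56404645  2.17069105 -0.71693429  0.51329444
 -0.54575264]
1.4 [-0.78303795  0.71307322  0.76473623  2.17731677 -0.90957255  0.61119967
 -1.03921543]
2 [-0.8591915   0.78029439  0.91611758  2.18143828 -1.0279722   0.70985075
 -1.50836005]
[ 0.018 -0.01  -0.008 -0.334  0.37   0.008]
0.01298304843141342 58.89570236206055 [ 0.06   0.303 -0.245 -1.218 -0.072  4.955] 18.8333
0.06 [ 0.06   0.315 -0.181 -1.332 -0.061  5.869] 19.2167 [ 0.93762162 -0.34765743]
0.12 [ 0.011  0.279 -0.198 -1.351  0.643  5.249] 19.6 [ 0.91507384 -0.40328633]
0.18 [ 0.032  0.266 -0.203 -1.204  0.255  5.617] 19.9833 [ 0.88924849 -0.45742442]
```

Run:
```python
from h import *
a=.18
while a<.9:
    a+=.06; r.line_to(K,KR(a),vel=.02); t=tz(); print(round(a,2),t[:3].round(3),t[3:].round(2),round(r.current_time_s(),2))
    if abs(t[2]+.197)>.07: break
print(r.current_gripper_width())
p,d=r.capture("wrist"); cv2.imwrite("pics/w6.png",np.clip(p[:,:,::-1]*1.4,0,255).astype(np.uint8))
```

```text
0.24 [ 0.06   0.257 -0.212] [-1.27 -0.12  5.37] 20.37
0.3 [-0.018  0.224 -0.174] [-0.98 -0.05  5.3 ] 20.75
0.36 [-0.111  0.231 -0.185] [-0.83 -0.22  5.37] 21.13
0.42 [-0.263  0.287 -0.165] [-1.16 -1.5   5.65] 21.52
0.48 [-0.424  0.311 -0.164] [-1.2  -1.92  5.85] 21.9
0.54 [-0.486  0.301 -0.155] [-1.71 -2.31  6.36] 22.28
0.6 [-0.611  0.304 -0.135] [-1.5  -2.66  5.9 ] 22.67
0.66 [-0.669  0.285 -0.119] [-1.58 -3.15  6.01] 23.05
0.013383832800767262
```

View pics/w6.png

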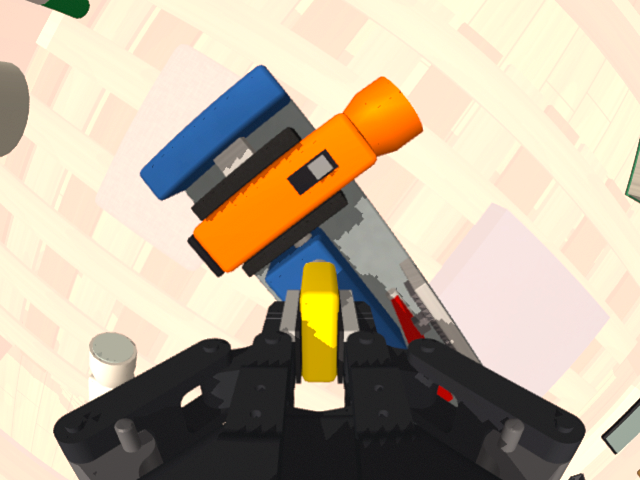

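The pad now touches the flashlight (290,190) and the knob (320,320) is turning with the gripper. Contact came at about 0.37 rad. Both torque and geometry give about 11 N, so roughly 0.12 rad more is needed.

Run:
```python
from h import *
for a in(.72,.78):
    r.line_to(K,KR(a),vel=.02); t=tz(); print(a,t.round(3))
r.wait(.2);t=(tz()+tz())/2; print(t.round(3),"N:",(t[2]+.197)/.007,r.current_time_s())
```

```text
0.72 [-0.766  0.288 -0.109 -1.542 -3.908  5.717]
0.78 [-0.843  0.299 -0.092 -1.024 -3.673  6.131]
[-0.854  0.29  -0.102 -1.32  -3.669  5.883] N: 13.577687280326426 24.3333
```

Run:
```python
from h import *
r.line_to(K,KR(.82),vel=.02); r.wait(.1);t=(tz()+tz())/2; print(t.round(3),"N:",(t[2]+.194)/.007)
r.open_gripper(); r.wait(.1); print(r.current_ft_force())
r.line_to(K+[0,0,.12],KR(.82),vel=.12); r.move_ptp(W(0,0,.27),ROT); r.wait(.3)
pose=(r.current_ee_pos(),r.current_tcp_rot()); p,d=r.capture("wrist"); cv2.imwrite("pics/w7.png",np.clip(p[:,:,::-1]*1.5,0,255).astype(np.uint8))
P=cloud(p,d,pose); C=np.dstack([(P-O)@X,(P-O)@Y,P[...,2]])*1000
roi=(d>0)&(abs(C[...,1])<70)&(C[...,2]>0)
Q=C[mask(p,"yellow")&roi&(C[...,2]>116)]; print(cv2.minAreaRect(Q[:,:2].astype(np.float32)))
Q=C[mask(p,"red")&roi&(C[...,2]>100)]; print("red y",np.percentile(Q[:,1],[2,98]))
Q=C[mask(p,"orange")&roi&(C[...,2]>38)&(C[...,1]>-25)]; print("orange x",np.percentile(Q[:,0],[2,98]))
print(r.current_time_s())
```

```text
[-0.959  0.285 -0.045 -1.124 -4.475  5.734] N: 21.33348610663956
[ 0.17741634 -0.42526709 -0.79924346]
((29.863086700439453, 0.8035011291503906), (13.745918273925781, 39.26895523071289), 42.50505065917969)
red y [-22.69402643 -16.76751107]
orange x [57.60290888 90.62295357]
27.8833
```

View pics/w7.png

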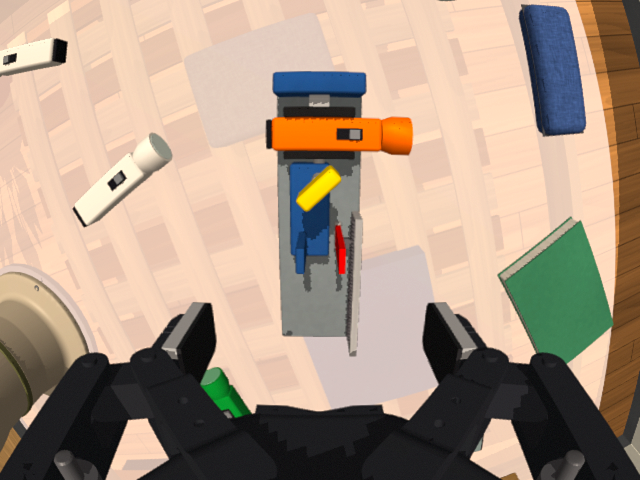

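The flashlight (340,133) is held between the pad and the fixed jaw, the lever (341,250) is released, and nothing else has moved. Spring travel since contact (about 0.45–0.5 rad at 7 mm/rad and 5 N/mm, less any slip) bounds the force at about 13–18 N. I'm handing in.

```bash
python3 -c "
from bench import r
print(r.close_job())"
```

```text
the job is handed in; nothing more can be done
None
```

I handed the job in at about 28 s: the flashlight is clamped against the fixed jaw with the lever released and locked, at an estimated 13–18 N from spring travel, though the last torque reading suggested about 21 N (limit 25 N).

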